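# Load the wide heat-sink plate into the test dock

### The job

Two aluminium heat-sink plates stand upright in the wooden rack. Lift out the wider one by its black grip bar and slide it down into the slot of the grey test dock, grip bar up and either face forward; lower it gently until it rests fully home on the slot floor, then let go. Leave the narrower plate where it stands in the rack.

Things in the scene. Friction and masses are not known exactly. Their poses are not given: they have to be found in the camera images.
- wide_plate_grip (a point): Centre of the black grip bar (44 mm long in y, 14 thick in x) of the WIDER plate: upright aluminium slab 84 mm wide (y), 8 thick (x), 70 tall (z up), three round diodes in a row on each face, about 160 g. The bar rises 30 mm above the slab; this point is 84 mm above the slab's lower edge, 16 below the bar's top. Pinch here from above, fingers closing along x.
- narrow_plate_grip (a point): Same point on the NARROWER plate, which stays: 52 mm wide, two diodes on each face, otherwise alike. It stands in the rack's other slot, in line with the wide plate, 108 mm away along y; which plate is in which slot changes.
- dock_slot (a point): Centre of the floor of the slot in the dock, open upward: 96 mm long (y), 13 wide (x), z up. Upright walls to 28 mm above this point; above them aluminium lips flare to a mouth 35 x 118 mm, 39 mm above this point, and guide the plate in. Plate fully home: lower edge at this point, centre of its grip bar 84 mm above it.
- dock: Test dock, a low grey-painted steel block fixed to the mat, nearer the robot than the rack, 64 (x) x 124 (y) mm, 45 tall to the lips; origin at the centre of its underside, 6 mm below the slot floor.
- rack: Wooden parking rack fixed to the mat, 60 (x) x 226 (y) mm, 28 tall; origin at the centre of its underside. Two slots in line along y, 14 mm wide, 22 deep, floors 6 mm above the mat; the plates stand loose in them: lift 30 mm or more to be clear.
Mind the look-alikes: they are no part of the job. What is shaped like the part that bears wide_plate_grip but orange is not meant.

How it is judged:
By the outcome, as a careful person would: the job done as asked, in the order asked, and still so for the second after the job is handed in, with the robot touching nothing.
It also fails if it takes over 35 s, if anything falls off the work surface, if the arm or the gripper's body presses on something with over 40 N, if the wrist force passes 120 N, or if a joint passes its speed limit or range.

### The arm

A 7-joint arm with a two-finger parallel gripper is mounted at the origin on a cart in front of the work surface, level with it; the furniture and walls round the work are solid. World frame = base frame: x ahead of the robot, y to its left, z up, the work surface at z = 0. Lengths are in mm, angles in rad, forces in N, time in s.
With the tool pointing down it reaches from about 350 to 900 mm from the base axis. Payload 7.2 kg.
Tool frame: the origin (TCP) lies between the finger pads; the fingertips stand 22 mm ahead of it and the grasp point (between the pads) lies 3 mm ahead of it; z points along the fingers, y is the line along which they close (so a half turn about z gives the same grasp; the last joint's range is limited). The gripper opens to 85 mm and grips with 20 to 120 N. Pads are 22 mm wide; open, the fingers measure 114 mm over their backs; the gripper's body (76 mm by 85 mm) begins 54 mm behind the grasp point. The pads swing forward as they close: fully open they stand 13 mm farther back than shut.
Start: joints at [-1.311, 0.411, -0.013, 1.596, 0.006, 1.134, -0.082], TCP at [201.235, 591.72, 253.297] pointing down, gripper open.
Joint ranges: [-2.95, 2.95], [-0.29, 1.99], [-1.47, 1.44], [0.14, 2.54], [-1.03, 4.17], [0.13, 1.85], [-2.86, 2.86]. Speed limits (rad/s): [2.39, 2.39, 3.01, 3.01, 3.14, 3.14, 3.14].

### API

Orientations are given as [roll, pitch, yaw] about the fixed x, y, z axes, in that order (R = Rz(yaw) Ry(pitch) Rx(roll)).
In Python, from plant import robot gives the robot as it stands.
- The arm moves only by the tool step_arm, never from a script. Its argument "targets" is a list of rows, each an object with "rot": the turn, a rotation vector about the tool's x, y, z in degrees, a list of three; "slide": the shift along the tool's x, y, z in m, a list of three; "claw": the closure, from 0 (fully open) to 1 (shut). A call has 1 to 10 rows; each row shifts and turns the commanded pose from where the row before left it, along the tool's axes as they then stand; what a row does not reach is not made up. A row lasts 1/10 s, in which the tool goes at most 50 mm and 8.59 degrees, less where a joint would pass 70% of its speed; a pose out of reach is approached as far as the arm can. A call is refused whole if a number of a shift passes 0.05 or a number of a turn 8.59, either way. A call with a gripper value outside its range is refused whole. The fingers move at their own pace and stop on an object; "force" is the grip in N (left out, the last holds). Time passes only in rows, so rows that do not move let the fingers close. It gives the time, the measured TCP pose, the force, the opening and the grip force at its end, in the units of the state.
- robot.get_state(): the state, without advancing time (a new reading comes with each control period).
- robot.camera(name): name is "scene" or "top"; returns a dict with "img" (420x560x3 uint8, red, green, blue), "range_z" (420x560 float32, mm along the optical axis (not along the pixel's ray), 0 where there is no reading), "mtx" (3x3 intrinsics, pixels), "k1" (the pictures are not rectified: a ray, as slopes to the right and down, at radius r is drawn at 1 + k1 r^2 times it, then the intrinsics apply), "extrinsics" (4x4, takes a point from world to camera coordinates). Camera axes: x right, y up, looking along -z (the intrinsics and any distortion apply to the point x, -y, -z); pixel columns grow to the right and rows downward; lengths in mm; the calibration is good to about 2 mm. A picture is of the moment at which its call begins.
- robot.sign_off(): hands the job in; it is judged then, once.
Trained networks look in a picture, given as the dict that the camera call returned (one of the last four; its "shot" number tells which), for a name from the list of things; names that differ only in an ending like _2 or _b are one class to them, and where a whole thing is asked for, a point or a joint stands for the part that bears it (a point fixed in the world has none). Each returns a list of dicts, best first, with "conf" (0 to 1); they miss things now and then, are a little off and sometimes report something else, mostly with a low value. They report only what shows in the picture. A call takes as long as a camera call. They do not tell look-alikes from the thing itself.
- robot.look_for(thing, picture): "uv" ([column, row] in pixels, amid what is visible of it).
- robot.trace(thing, picture): "pixels" (420x560 bool, what is visible of it) and "uv" ([column, row] in pixels, amid what is visible of it).
The state is a dict: "time_s": time; "q": joint angles; "joint_vel": joint speeds; "tau": joint torques, N m; "eef_pos": TCP position; "tool_rot": TCP orientation; "contact_force": force on the tool from outside, world axes, zero at the start; "moment": the same for the moment, N m; "gripper_width": opening from 0.0 (shut) to 1.0 (fully open); "grip_force": force on a finger pad.
Only numpy, scipy, OpenCV 4.12 (cv2) and the standard library are available. Lean on these libraries where they do the work, as an engineer would, in place of code of your own. Each camera call takes 0.05 s, during which the arm holds its last target. There are 200 camera calls.

## Working session

There is one attempt and no reset: what is moved stays moved. The work goes in short steps, Python scripts to look and compute and a tool call to move; the robot and the scene stay as the last step left them, time stands still between calls to the robot, and variables do not carry over. Pictures are saved under pics/ and viewed, at most 10 in all, crops included, and the job is handed in when it is done.

Besides the shell and the picture viewer there is one more tool, called after ">>>" as a command line: name --argument value ..., lists and objects as JSON in quotes. step_arm: Moves the arm, as the interface text tells. Its arguments: {"type":"object","properties":{"targets":{"type":"array","items":{"type":"object","properties":{"rot":{"type":"array","items":{"type":"number"}},"slide":{"type":"array","items":{"type":"number"}},"claw":{"type":"number"}}}},"force":{"type":"number"}},"required":["targets"]}

```bash
mkdir -p pics
cat > h.py <<'E'
import numpy as np, cv2
from plant import robot
def cloud(c):
    "world xyz per pixel (mm)"
    K=np.array(c["mtx"],float);k1=c["k1"];h,w=c["range_z"].shape
    u,v=np.meshgrid(np.arange(w),np.arange(h))
    pts=np.stack([u,v],-1).reshape(-1,1,2).astype(np.float64)
    n=cv2.undistortPoints(pts,K,np.array([k1,0,0,0.])).reshape(h,w,2)
    z=c["range_z"].astype(float)
    P=np.stack([n[...,0]*z,-n[...,1]*z,-z],-1)
    E=np.array(c["extrinsics"],float)
    W=(P-E[:3,3])@E[:3,:3]
    W[z==0]=np.nan
    return W
def save(n,img,s=1):
    cv2.imwrite("pics/"+n,cv2.resize(img[...,::-1],None,fx=s,fy=s,interpolation=cv2.INTER_CUBIC))
E
python3 - <<'E'
from h import *
np.set_printoptions(precision=1,suppress=True)
s=robot.get_state();print(s)
for n in("scene","top"):
    c=robot.camera(n);save(n+"0.png",c["img"],1.4);W=cloud(c)
    np.savez(n+".npz",W=W,img=c["img"])
    for t in("wide_plate_grip","narrow_plate_grip","dock","rack","dock_slot"):
        for d in robot.trace(t,c)[:4]:
            p=W[d["pixels"]];print(n,t,round(d["conf"],2),np.array(d["uv"]),d["pixels"].sum(),np.nanmedian(p,0),np.nanpercentile(p,3,axis=0),np.nanpercentile(p,97,axis=0))
E
```

```text
{'time_s': 0.0, 'q': array([-1.3,  0.4, -0. ,  1.6,  0. ,  1.1, -0.1]), 'joint_vel': array([-0.,  0.,  0., -0., -0.,  0.,  0.]), 'tau': array([ -0. , -60.1,   0.7, -29.9,   0. ,   0. ,   0. ]), 'eef_pos': array([201.1, 591.3, 252.4]), 'tool_rot': array([-3.1,  0. ,  2.8]), 'contact_force': array([-0.1, -0.3,  0.6]), 'moment': array([ 0. , -0. ,  0.1]), 'grip_force': 0.0, 'gripper_width': 0.9981594419705215}
scene wide_plate_grip 0.95 [347.4 216.7] 1294 [639.6 -51.6  62.1] [635.6 -86.5  27.4] [644.8  -9.4 104.6]
scene wide_plate_grip 0.61 [265.1 221.8] 2194 [532.8  48.2  43.6] [502.8  25.1   0.9] [565.3  73.5  97.4]
scene wide_plate_grip 0.61 [281.2 189.8] 1013 [632.6 122.2  62.8] [592.3 113.5  10.3] [661.  138.7  98.5]
scene narrow_plate_grip 0.69 [395.7 240.1] 1287 [ 631.2 -157.6   66.8] [ 627.2 -178.8   25.4] [ 638.3 -130.6  104.9]
scene dock 0.9 [277.6 289.4] 3575 [ 433.1 -108.1   30.8] [ 401.5 -156.1    2.5] [480.7 -44.4  43. ]
scene rack 0.83 [375.1 263.9] 2787 [ 620.2 -125.6   17. ] [ 605.5 -210.6    1.5] [649.8   3.6  27.8]
scene dock_slot 0.84 [278.8 293.6] 3502 [ 433.6 -108.
[... 162 characters left out ...]
plate_grip 0.85 [255.7 212.3] 592 [534.2  53.2  71.3] [505.8  26.9   5.1] [568.5  76.5 102.1]
top wide_plate_grip 0.8 [205.2 171.5] 673 [622.2 129.2  70.3] [588.1 115.5  10.2] [662.2 143.3 101.8]
top narrow_plate_grip 0.93 [361.3 145.5] 641 [ 634.4 -149.7   80.1] [ 630.  -174.4   18.7] [ 647.8 -126.   107.8]
top dock 0.7 [343.3 254.2] 2474 [446.3 -89.7  34.6] [ 408.5 -145.3    4.4] [483.2 -33.4  45.5]
top rack 0.76 [336.5 157.7] 2547 [ 627.3 -105.8   25.5] [ 609.3 -204.     3.5] [662.    9.7  30.9]
top rack 0.58 [342.7 259.4] 2571 [446.8 -89.2  34.5] [ 408.5 -146.6    3.4] [483.8 -32.1  45.5]
top dock_slot 0.66 [342.2 258.3] 2511 [446.8 -89.   34.6] [ 408.4 -145.6    4.3] [483.2 -33.1  45.5]
```

View pics/scene0.png

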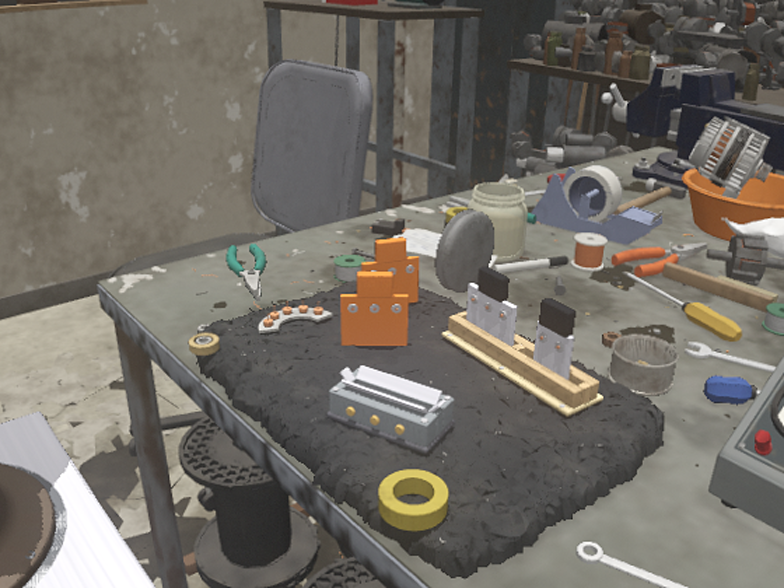

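View pics/top0.png

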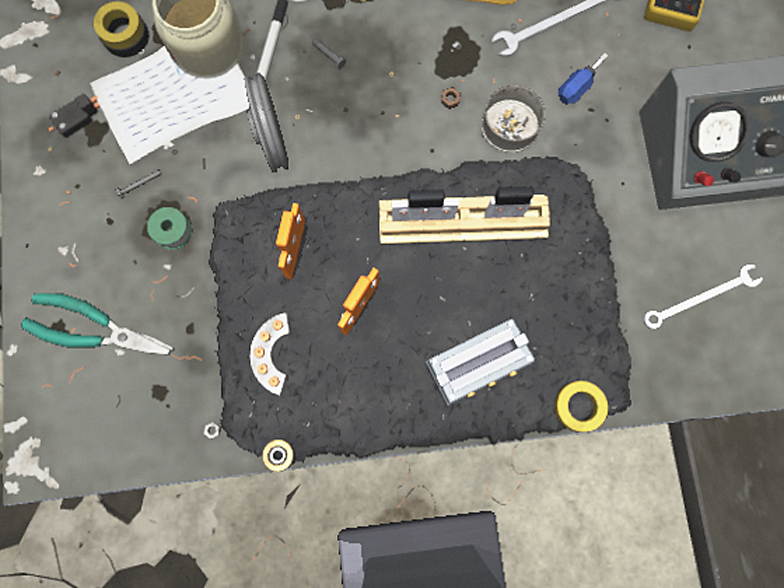

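The scene view shows the rack with the wide plate at (347,217), three diodes, and the narrow one at (396,240), two diodes. Orange look-alikes are at (265,222) and (281,190). Dock is at (278,290), and in the top view it sits turned about 25°. I choose the black-barred plate at top (302,146); next is a close crop, plus the fits.

Run:
```python
from h import *
np.set_printoptions(precision=2,suppress=True)
d=np.load("scene.npz");save("crop.png",d["img"][180:300,300:440],4)
for n in("scene","top"):
    d=np.load(n+".npz");W=d["W"];im=d["img"].astype(int)
    ok=np.nan_to_num(W,nan=-999)
    reg=(ok[...,0]>600)&(ok[...,0]<680)
    def fit(m,name):
        p=W[m];r=cv2.minAreaRect(p[:,:2].astype(np.float32))
        pc=np.linalg.svd(p[:,:2]-p[:,:2].mean(0),full_matrices=False)[2][0]
        print(n,name,m.sum(),"rect",np.round(r[0],1),np.round(r[1],1),"axis deg",np.degrees(np.arctan2(pc[1],pc[0])),"z",np.percentile(p[:,2],[5,50,95]),"med",np.median(p,0))
    top=reg&(ok[...,2]>98)&(im.max(-1)<90)
    fit(top&(ok[...,1]>-100)&(ok[...,1]<0),"wide bar top")
    fit(top&(ok[...,1]<-110)&(ok[...,1]>-200),"narrow bar top")
    fit(reg&(ok[...,1]>-225)&(ok[...,1]<25)&(ok[...,2]>22)&(ok[...,2]<33)&(im[...,0]-im[...,2]>40),"rack top")
    dk=(ok[...,0]>395)&(ok[...,0]<500)&(ok[...,1]>-170)&(ok[...,1]<-20)
    fit(dk&(ok[...,2]>36)&(ok[...,2]<50),"lips"); fit(dk&(ok[...,2]>8)&(ok[...,2]<50),"dock all")
    # slot interior
    s=dk&(ok[...,2]<25)&(abs(ok[...,0]-447)<30)&(abs(ok[...,1]+89)<45)
    print("slot",s.sum(),np.median(W[s],0) if s.sum() else "")
# tall obstacles near wide grip
W=np.load("top.npz")["W"];W2=np.load("scene.npz")["W"]
P=np.concatenate([W.reshape(-1,3),W2.reshape(-1,3)]);P=P[np.isfinite(P[:,0])]
m=(P[:,2]>60)&(abs(P[:,0]-642)<120)&(abs(P[:,1]+45)<110)&(P[:,0]>655);print("obst",m.sum(),P[m].min(0) if m.any() else"",P[m].max(0) if m.any() else "")
```

```text
scene wide bar top 150 rect [642.4 -46.3] [44.7 14.3] axis deg -90.37278804397532 z [ 98.45 103.92 105.74] med [639.82 -50.37 103.92]
scene narrow bar top 195 rect [ 635.4 -153.9] [45.9 16. ] axis deg -93.241190712328 z [ 98.39 103.65 105.63] med [ 631.   -156.52  103.65]
scene rack top 1074 rect [639.6 -98.7] [225.9  44.8] axis deg -91.85596823414673 z [22.77 26.47 28.08] med [ 626.48 -118.12   26.47]
scene lips 710 rect [445.  -92.7] [ 42.1 123.2] axis deg -70.71472257948946 z [36.49 40.84 43.97] med [451.24 -92.52  40.84]
scene dock all 3135 rect [442.  -93.8] [ 63.8 123.2] axis deg -68.40200264387711 z [11.42 32.09 42.84] med [ 434.9  -105.86   32.09]
slot 337 [ 422.22 -120.09    8.61]
top wide bar top 193 rect [646.9 -43.3] [42.5 14.4] axis deg 85.35818329329011 z [100.45 105.56 108.21] med [646.55 -44.96 105.56]
top narrow bar top 221 rect [ 637.6 -151.2] [43.6 14.5] axis deg 85.313220639798 z [ 99.88 105.58 108.13] med [ 636.62 -151.22  105.58]
top rack top 1326 rect [642.5 -97.8] [221.5  43.4] axis deg 86.08133056662143 z [24.59 28.11 30.8 ] med [ 631.44 -103.91   28.11]
top lips 914 rect [447.8 -91.5] [ 58.2 122. ] axis deg 109.8452318557588 z [36.23 40.92 46.03] med [448.91 -91.85  40.92]
top dock all 2103 rect [446.4 -91.5] [ 63.1 123. ] axis deg 109.36275164345645 z [20.81 35.32 45.21] med [447.48 -91.19  35.32]
slot 499 [446.7  -95.58   6.02]
obst 0
```

View pics/crop.png

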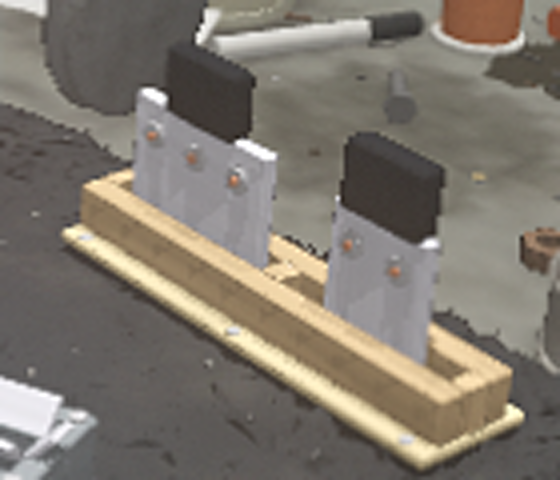

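The crop confirms it: left plate (crop 195,180) has a black bar and three diodes, so it is the wide one. The right one has two diodes and stays.

```bash
cat >> h.py <<'E'
from scipy.spatial.transform import Rotation as Ro
def need(pos,yaw_deg):
    s=robot.get_state();R=Ro.from_euler("xyz",s["tool_rot"]);T=Ro.from_euler("xyz",[180,0,yaw_deg],degrees=True)
    d=R.inv()*T
    print("t",round(s["time_s"],2),"pos",np.round(s["eef_pos"],1),"rot",np.round(np.degrees(s["tool_rot"]),2),"F",np.round(s["contact_force"],1),"grip",s["grip_force"],round(s["gripper_width"],3))
    print("turn deg(tool)",np.round(np.degrees(d.as_rotvec()),2),"slide now-frame mm",np.round(R.inv().apply(np.array(pos)-s["eef_pos"]),1),"slide in turned frame",np.round(T.inv().apply(np.array(pos)-s["eef_pos"]),1),"q",np.round(s["q"],2))
E
python3 - <<'E'
from h import *
need([645,-44.5,200],85.2)
for n in("scene","top"):
    d=np.load(n+".npz");W=d["W"];ok=np.nan_to_num(W,nan=-999)
    dk=(ok[...,0]>395)&(ok[...,0]<500)&(ok[...,1]>-170)&(ok[...,1]<-20)
    for lo in(8,36):
        m=dk&(ok[...,2]>lo)&(ok[...,2]<50);r=cv2.minAreaRect(W[m][:,:2].astype(np.float32));print(n,lo,r)
# slot floor in top view
m=dk=None
W=np.load("top.npz")["W"];ok=np.nan_to_num(W,nan=-999)
c,s=np.cos(np.radians(24)),np.sin(np.radians(24))
X=(ok[...,0]-447)*c+(ok[...,1]+91)*s;Y=-(ok[...,0]-447)*s+(ok[...,1]+91)*c
for y0 in range(-45,46,15):
    m=(abs(Y-y0)<5)&(abs(X)<25)
    f=m&(ok[...,2]<14);print(y0,"floor X",np.round(np.percentile(X[f],[5,50,95]),1) if f.any() else None,f.sum())
E
```

```text
t 0.6 pos [201.2 591.7 253.3] rot [180.     0.   161.22] F [-0.1 -0.7 -0.5] grip 0.0 1.001
turn deg(tool) [ 0.   -0.   76.02] slide now-frame mm [-625.  -459.5   53.3] slide in turned frame [-596.9  495.4   53.3] q [-1.31  0.41 -0.01  1.6   0.01  1.13 -0.08]
scene 8 ((441.9649353027344, -93.77129364013672), (63.814823150634766, 123.1756820678711), 19.430879592895508)
scene 36 ((444.9764709472656, -92.72537994384766), (42.12411880493164, 123.17597961425781), 19.273983001708984)
top 8 ((446.4465637207031, -91.46925354003906), (63.13890075683594, 123.00411987304688), 19.30552864074707)
top 36 ((447.8341369628906, -91.49165344238281), (58.16461944580078, 122.00382995605469), 19.67197608947754)
-45 floor X [-7.4 -1.9  3.2] 38
-30 floor X [-6.7 -1.2  4.5] 36
-15 floor X [-5.4  0.3  5.8] 38
0 floor X [-3.8  1.9  7.3] 38
15 floor X [-2.7  2.7  8.3] 41
30 floor X [-1.7  3.7  9. ] 37
45 floor X [-0.4  4.9 10.4] 16
```

>>> step_arm --targets '[{"rot":[0,0,8.45],"claw":0},{"rot":[0,0,8.45]},{"rot":[0,0,8.45]},{"rot":[0,0,8.45]},{"rot":[0,0,8.45]},{"rot":[0,0,8.45]},{"rot":[0,0,8.45]},{"rot":[0,0,8.45]},{"rot":[0,0,8.42]}]'

```text
$.targets[0]: bad value
```

>>> step_arm --targets '[{"slide":[-0.03,0.025,0]},{"slide":[-0.03,0.025,0]},{"slide":[-0.03,0.025,0]},{"slide":[-0.03,0.025,0]},{"slide":[-0.03,0.025,0]},{"slide":[-0.03,0.025,0]},{"slide":[-0.03,0.025,0]},{"slide":[-0.03,0.025,0]},{"slide":[-0.03,0.025,0]},{"slide":[-0.03,0.025,0]}]'

```text
$.targets[0]: bad value
```

>>> step_arm --targets '[{"slide":[-0.03,0.025,0]},{"slide":[-0.03,0.025,0]},{"slide":[-0.03,0.025,0]},{"slide":[-0.03,0.025,0]},{"slide":[-0.03,0.025,0]},{"slide":[-0.03,0.025,0]},{"slide":[-0.03,0.025,0]},{"slide":[-0.03,0.025,0]},{"slide":[-0.03,0.025,0]},{"slide":[0,0,0]}]'

```text
$.targets[0]: bad value
```

```bash
python3 -c "
from h import *
need([644.6,-44.8,150],85.2)"
```

```text
t 0.6 pos [201.2 591.7 253.3] rot [180.     0.   161.22] F [-0.1 -0.7 -0.5] grip 0.0 1.001
turn deg(tool) [ 0.   -0.   76.02] slide now-frame mm [-624.7 -459.9  103.3] slide in turned frame [-597.2  495.1  103.3] q [-1.31  0.41 -0.01  1.6   0.01  1.13 -0.08]
```

>>> step_arm --targets '[{"rot":[0,0,8.45],"slide":[0,0,0],"claw":0},{"rot":[0,0,8.45],"slide":[0,0,0],"claw":0},{"rot":[0,0,8.45],"slide":[0,0,0],"claw":0},{"rot":[0,0,8.45],"slide":[0,0,0],"claw":0},{"rot":[0,0,8.45],"slide":[0,0,0],"claw":0},{"rot":[0,0,8.45],"slide":[0,0,0],"claw":0},{"rot":[0,0,8.45],"slide":[0,0,0],"claw":0},{"rot":[0,0,8.45],"slide":[0,0,0],"claw":0},{"rot":[0,0,8.42],"slide":[0,0,0],"claw":0}]'

```text
time_s: 1.5
eef_pos: [201.2, 591.7, 253.4]
tool_rot: [-3.142, -0.0, 1.481]
contact_force: [-0.9, -0.1, 0.0]
gripper_width: 0.998
grip_force: 0.0
```

>>> step_arm --targets '[{"rot":[0,0,0],"slide":[-0.03,0.025,0],"claw":0},{"rot":[0,0,0],"slide":[-0.03,0.025,0],"claw":0},{"rot":[0,0,0],"slide":[-0.03,0.025,0],"claw":0},{"rot":[0,0,0],"slide":[-0.03,0.025,0],"claw":0},{"rot":[0,0,0],"slide":[-0.03,0.025,0],"claw":0},{"rot":[0,0,0],"slide":[-0.03,0.025,0],"claw":0},{"rot":[0,0,0],"slide":[-0.03,0.025,0],"claw":0},{"rot":[0,0,0],"slide":[-0.03,0.025,0],"claw":0},{"rot":[0,0,0],"slide":[-0.03,0.025,0],"claw":0},{"rot":[0,0,0],"slide":[-0.03,0.025,0],"claw":0}]'

```text
time_s: 2.5
eef_pos: [426.0, 270.5, 253.6]
tool_rot: [3.141, -0.001, 1.487]
contact_force: [1.1, 0.0, 0.3]
gripper_width: 1.0
grip_force: 0.0
```

>>> step_arm --targets '[{"rot":[0,0,0],"slide":[-0.03,0.025,0],"claw":0},{"rot":[0,0,0],"slide":[-0.03,0.025,0],"claw":0},{"rot":[0,0,0],"slide":[-0.03,0.025,0],"claw":0},{"rot":[0,0,0],"slide":[-0.03,0.025,0],"claw":0},{"rot":[0,0,0],"slide":[-0.03,0.025,0],"claw":0},{"rot":[0,0,0],"slide":[-0.03,0.025,0],"claw":0},{"rot":[0,0,0],"slide":[-0.03,0.025,0],"claw":0},{"rot":[0,0,0],"slide":[-0.03,0.025,0],"claw":0},{"rot":[0,0,0],"slide":[-0.03,0.025,0],"claw":0},{"rot":[0,0,0],"slide":[0,0,0],"claw":0}]'

```text
time_s: 3.5
eef_pos: [628.5, -22.2, 253.4]
tool_rot: [3.14, 0.003, 1.48]
contact_force: [0.1, -0.0, 0.2]
gripper_width: 1.004
grip_force: 0.0
```

```bash
python3 -c "
from h import *
need([644.6,-44.8,150],85.2)"
```

```text
t 3.5 pos [628.5 -22.2 253.4] rot [179.89   0.2   84.81] F [ 0.1 -0.   0.2] grip 0.0 1.004
turn deg(tool) [ 0.11  0.2  -0.39] slide now-frame mm [-20.7  17.9 103.5] slide in turned frame [-21.1  17.9 103.4] q [-0.44  0.45  0.57  1.62 -0.26  1.14  0.09]
```

>>> step_arm --targets '[{"rot":[0.1,0.2,-0.4],"slide":[-0.0105,0.009,0.035],"claw":0},{"rot":[0,0,0],"slide":[-0.0105,0.009,0.035],"claw":0},{"rot":[0,0,0],"slide":[0,0,0.03],"claw":0},{"rot":[0,0,0],"slide":[0,0,0],"claw":0},{"rot":[0,0,0],"slide":[0,0,0],"claw":0}]'

```text
time_s: 4.0
eef_pos: [642.9, -37.6, 153.6]
tool_rot: [-3.139, -0.004, 1.494]
contact_force: [0.3, 0.1, 0.9]
gripper_width: 1.001
grip_force: 0.0
```

Run:
```python
from h import *
need([644.6,-44.8,95],85.2)
c=robot.camera("scene");save("s1.png",c["img"][120:300,240:460],3)
c=robot.camera("top");save("t1.png",c["img"][80:220,220:420],3)
```

```text
t 4.0 pos [642.9 -37.6 153.6] rot [-179.86   -0.2    85.63] F [0.3 0.1 0.9] grip 0.0 1.001
turn deg(tool) [-0.14 -0.2   0.43] slide now-frame mm [-7.2  2.4 58.6] slide in turned frame [-7.   2.3 58.6] q [-0.37  0.58  0.52  1.67 -0.34  0.98  0.19]
```

View pics/s1.png

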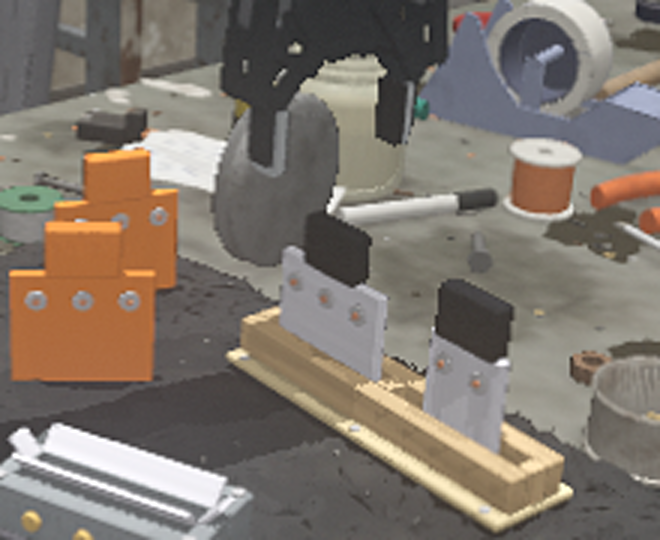

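The fingers hang open at crop (265,160) and (400,135), astride the wide plate's bar (338,245), with nothing in the way. Going down.

>>> step_arm --targets '[{"rot":[-0.1,-0.2,0.4],"slide":[-0.007,0.0023,0.005],"claw":0},{"rot":[0,0,0],"slide":[0,0,0.015],"claw":0},{"rot":[0,0,0],"slide":[0,0,0.015],"claw":0},{"rot":[0,0,0],"slide":[0,0,0.015],"claw":0},{"rot":[0,0,0],"slide":[0,0,0.0086],"claw":0},{"rot":[0,0,0],"slide":[0,0,0],"claw":0},{"rot":[0,0,0],"slide":[0,0,0],"claw":0}]'

```text
time_s: 4.8
eef_pos: [644.8, -45.4, 94.3]
tool_rot: [-3.141, 0.0, 1.487]
contact_force: [-0.3, -0.7, -0.1]
gripper_width: 1.005
grip_force: 0.0
```

Run:
```python
from h import *
need([644.6,-44.8,95],85.2)
c=robot.camera("scene");save("s2.png",c["img"][160:300,300:440],4)
```

```text
t 4.8 pos [644.8 -45.4  94.3] rot [-1.7998e+02  1.0000e-02  8.5190e+01] F [-0.3 -0.7 -0.1] grip 0.0 1.005
turn deg(tool) [-0.02  0.01 -0.01] slide now-frame mm [ 0.6 -0.2 -0.7] slide in turned frame [ 0.6 -0.2 -0.7] q [-0.34  0.65  0.48  1.71 -0.38  0.87  0.23]
```

View pics/s2.png

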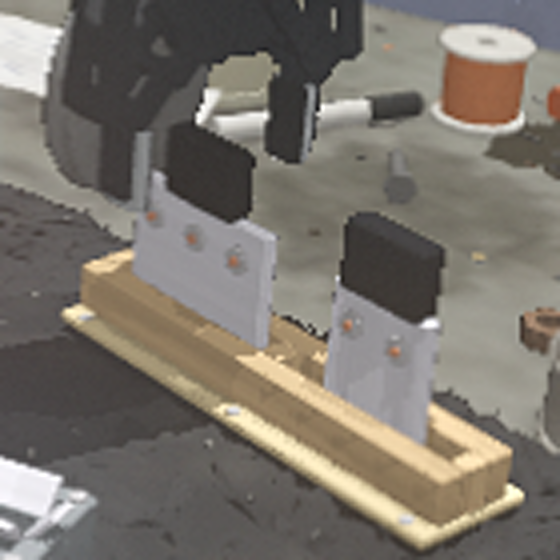

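Fingers at crop (120,160) and (295,110), with the bar (210,170) midway. Closing.

>>> step_arm --targets '[{"rot":[0,0,0],"slide":[0,0,0],"claw":0.5},{"rot":[0,0,0],"slide":[0,0,0],"claw":0.7},{"rot":[0,0,0],"slide":[0,0,0],"claw":0.8},{"rot":[0,0,0],"slide":[0,0,0],"claw":0.9},{"rot":[0,0,0],"slide":[0,0,0],"claw":1},{"rot":[0,0,0],"slide":[0,0,0],"claw":1},{"rot":[0,0,0],"slide":[0,0,0],"claw":1},{"rot":[0,0,0],"slide":[0,0,0],"claw":1}]' --force 50

```text
time_s: 5.65
eef_pos: [645.0, -45.3, 94.8]
tool_rot: [3.141, -0.0, 1.487]
contact_force: [0.7, 0.1, 2.2]
gripper_width: 0.157
grip_force: 49.3
```

>>> step_arm --targets '[{"rot":[0,0,0],"slide":[0,0,-0.005],"claw":1},{"rot":[0,0,0],"slide":[0,0,-0.01],"claw":1},{"rot":[0,0,0],"slide":[0,0,-0.01],"claw":1},{"rot":[0,0,0],"slide":[0,0,-0.01],"claw":1},{"rot":[0,0,0],"slide":[0,0,-0.01],"claw":1},{"rot":[0,0,0],"slide":[0,0,-0.015],"claw":1},{"rot":[0,0,0],"slide":[0,0,-0.015],"claw":1},{"rot":[0,0,0],"slide":[0,0,-0.015],"claw":1},{"rot":[0,0,0],"slide":[0,0,-0.01],"claw":1},{"rot":[0,0,0],"slide":[0,0,0],"claw":1}]'

```text
time_s: 6.65
eef_pos: [645.7, -45.5, 196.7]
tool_rot: [3.138, -0.0, 1.487]
contact_force: [-0.1, -0.9, -2.1]
gripper_width: 0.158
grip_force: 48.9
```

Run:
```python
from h import *
need([445,-92.5,195],109.5)
c=robot.camera("scene");save("s3.png",c["img"][100:300,240:460],3)
np.savez("s3.npz",W=cloud(c),img=c["img"])
for t in robot.trace("wide_plate_grip",c)[:3]:
    p=cloud(c)[t["pixels"]];print(t["conf"],t["uv"],np.nanmedian(p,0),np.nanpercentile(p,2,axis=0),np.nanpercentile(p,98,axis=0))
```

```text
t 6.65 pos [645.7 -45.5 196.7] rot [ 1.7982e+02 -3.0000e-02  8.5200e+01] F [-0.1 -0.9 -2.1] grip 48.86629521846771 0.158
turn deg(tool) [ 1.80e-01  1.00e-02 -2.43e+01] slide now-frame mm [ -63.7 -196.1    1.1] slide in turned frame [  22.7 -204.9    1.7] q [-0.38  0.54  0.54  1.63 -0.31  1.06  0.17]
0.67 [281.8, 187.9] [632.34634698 122.1211938   62.09944454] [565.2284306   35.76210576  -3.92246022] [682.29134286 142.70596035  99.16092537]
0.65 [354.4, 170.2] [640.99659723 -57.13146586 147.5264291 ] [636.57290461 -87.61102833 109.1148348 ] [647.73651669  -5.56798514 205.60772164]
0.63 [265.3, 221.5] [532.64339081  48.59169819  44.26367713] [5.02146356e+02 2.46288196e+01 3.16933188e-01] [565.45776029  74.85769739  98.68808204]
```

View pics/s3.png

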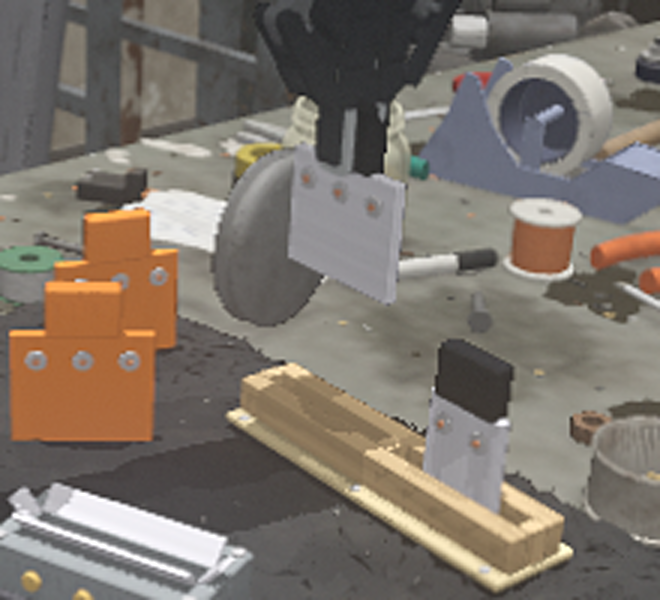

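The plate at crop (345,220) is held upright and clear, and the narrow one still stands in the rack. Carrying it to the dock.

>>> step_arm --targets '[{"rot":[0,0,-8.1],"slide":[0,0,0],"claw":1},{"rot":[0,0,-8.1],"slide":[0,0,0],"claw":1},{"rot":[0,0,-8.1],"slide":[0,0,0],"claw":1},{"rot":[0,0,0],"slide":[0.003,-0.025,0],"claw":1},{"rot":[0,0,0],"slide":[0.004,-0.036,0],"claw":1},{"rot":[0,0,0],"slide":[0.004,-0.036,0],"claw":1},{"rot":[0,0,0],"slide":[0.004,-0.036,0],"claw":1},{"rot":[0,0,0],"slide":[0.004,-0.036,0],"claw":1},{"rot":[0,0,0],"slide":[0.004,-0.036,0],"claw":1},{"rot":[0,0,0],"slide":[0,0,0],"claw":1}]'

```text
time_s: 7.75
eef_pos: [438.6, -93.2, 193.6]
tool_rot: [-3.138, -0.003, 1.908]
contact_force: [0.2, 0.8, -2.2]
gripper_width: 0.154
grip_force: 49.4
```

>>> step_arm --targets '[{"rot":[0,0,0],"slide":[0,0,0.02],"claw":1},{"rot":[0,0,0],"slide":[0,0,0.02],"claw":1},{"rot":[0,0,0],"slide":[0,0,0],"claw":1},{"rot":[0,0,0],"slide":[0,0,0],"claw":1}]'

```text
time_s: 8.15
eef_pos: [443.8, -92.1, 154.4]
tool_rot: [-3.14, -0.0, 1.911]
contact_force: [0.4, 0.1, -1.2]
gripper_width: 0.154
grip_force: 49.4
```

Run:
```python
from h import *
np.set_printoptions(precision=2,suppress=True)
need([445,-92.5,97],109.5)
c=robot.camera("scene");save("s4.png",c["img"][180:330,200:360],4)
W=cloud(c);ok=np.nan_to_num(W,nan=-999)
def rep(m,n):
    p=W[m];r=cv2.minAreaRect(p[:,:2].astype(np.float32));print(n,m.sum(),r,p.min(0),p.max(0))
reg=(ok[...,0]>390)&(ok[...,0]<500)&(ok[...,1]>-170)&(ok[...,1]<-20)
rep(reg&(ok[...,2]>75)&(ok[...,2]<125)&(c["img"].min(-1)>90),"slab");rep(reg&(ok[...,2]>12)&(ok[...,2]<50),"dock")
```

```text
t 8.15 pos [443.8 -92.1 154.4] rot [-179.91   -0.01  109.49] F [ 0.4  0.1 -1.2] grip 49.388810992240906 0.154
turn deg(tool) [-0.09 -0.01 -0.01] slide now-frame mm [-0.8  1.1 57.4] slide in turned frame [-0.7  1.  57.4] q [-0.31  0.26  0.48  2.13 -0.16  0.79  0.61]
slab 1640 ((439.01861572265625, -93.6881103515625), (12.503372192382812, 84.83332061767578), 23.460237503051758) [ 424.5  -133.75   75.  ] [460.73 -52.89 124.97]
dock 2951 ((442.0311279296875, -93.72498321533203), (65.09146118164062, 122.24224853515625), 19.683452606201172) [ 397.92 -159.9    12.01] [492.12 -27.14  45.4 ]
```

View pics/s4.png

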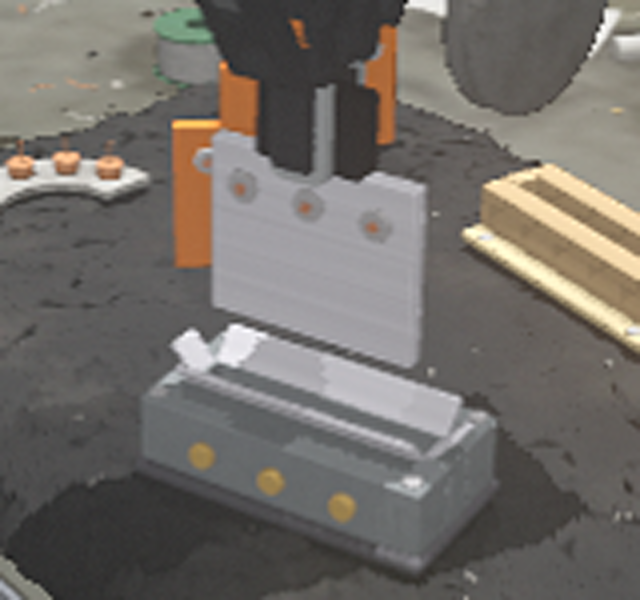

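Run:
```python
from h import *
np.set_printoptions(precision=2,suppress=True)
c=robot.camera("scene");W=cloud(c);ok=np.nan_to_num(W,nan=-999)
reg=(ok[...,0]>390)&(ok[...,0]<500)&(ok[...,1]>-170)&(ok[...,1]<-20)
for lo,hi in((72,90),(90,110),(72,125)):
    p=W[reg&(ok[...,2]>lo)&(ok[...,2]<hi)][:,:2].astype(np.float32)
    vx,vy,x,y=cv2.fitLine(p,cv2.DIST_HUBER,0,.5,.01).ravel();a=np.degrees(np.arctan2(vy,vx));t=(p-[x,y])@[vx,vy]
    r=(p-[x,y])@[-vy,vx];lo2,hi2=np.percentile(t,[.5,99.5]);mid=np.array([x,y])+[vx*(lo2+hi2)/2,vy*(lo2+hi2)/2]
    print(lo,hi,"ang",a,"mid",mid,"len",hi2-lo2,"res",r.std())
# dock front wall face
cs,sn=np.cos(np.radians(19.5)),np.sin(np.radians(19.5))
X=(ok[...,0]-442)*cs+(ok[...,1]+93.7)*sn
p=W[reg&(ok[...,2]>12)&(ok[...,2]<28)&(X<-26)][:,:2].astype(np.float32)
vx,vy,x,y=cv2.fitLine(p,cv2.DIST_HUBER,0,.5,.01).ravel();print("front wall",np.degrees(np.arctan2(vy,vx)),x,y,len(p))
```

```text
72 90 ang -70.4338 mid [440.12 -94.03] len 83.19472251892088 res 1.181836
90 110 ang -70.3086 mid [440.19 -94.05] len 82.89639846801758 res 1.2761443
72 125 ang -70.29083 mid [440.02 -94.09] len 83.14868415832518 res 1.4438607
front wall -70.79456 422.53824 -120.087296 504
```

>>> step_arm --targets '[{"rot":[0,0,0],"slide":[-0.0005,0.001,0.006],"claw":1},{"rot":[0,0,0],"slide":[0,0,0.006],"claw":1},{"rot":[0,0,0],"slide":[0,0,0.006],"claw":1},{"rot":[0,0,0],"slide":[0,0,0.006],"claw":1},{"rot":[0,0,0],"slide":[0,0,0.005],"claw":1},{"rot":[0,0,0],"slide":[0,0,0],"claw":1}]'

```text
time_s: 8.85
eef_pos: [444.4, -92.2, 124.8]
tool_rot: [-3.14, -0.0, 1.911]
contact_force: [-0.4, 0.2, -2.5]
gripper_width: 0.157
grip_force: 49.4
```

>>> step_arm --targets '[{"rot":[0,0,0],"slide":[0,0,0.003],"claw":1},{"rot":[0,0,0],"slide":[0,0,0.003],"claw":1},{"rot":[0,0,0],"slide":[0,0,0.003],"claw":1},{"rot":[0,0,0],"slide":[0,0,0],"claw":1}]'

```text
time_s: 9.25
eef_pos: [444.8, -92.1, 116.3]
tool_rot: [-3.141, -0.0, 1.911]
contact_force: [0.5, -0.9, -2.7]
gripper_width: 0.154
grip_force: 49.4
```

>>> step_arm --targets '[{"rot":[0,0,0],"slide":[0,0,0.003],"claw":1},{"rot":[0,0,0],"slide":[0,0,0.003],"claw":1},{"rot":[0,0,0],"slide":[0,0,0.003],"claw":1},{"rot":[0,0,0],"slide":[0,0,0.003],"claw":1},{"rot":[0,0,0],"slide":[0,0,0.003],"claw":1},{"rot":[0,0,0],"slide":[0,0,0],"claw":1}]'

```text
time_s: 9.85
eef_pos: [444.7, -92.2, 101.2]
tool_rot: [-3.141, -0.0, 1.911]
contact_force: [-0.1, 0.7, -2.9]
gripper_width: 0.152
grip_force: 49.4
```

>>> step_arm --targets '[{"rot":[0,0,0],"slide":[0,0,0.001],"claw":1},{"rot":[0,0,0],"slide":[0,0,0.001],"claw":1},{"rot":[0,0,0],"slide":[0,0,0.001],"claw":1},{"rot":[0,0,0],"slide":[0,0,0],"claw":1}]'

```text
time_s: 10.25
eef_pos: [444.9, -92.2, 98.5]
tool_rot: [-3.142, -0.0, 1.911]
contact_force: [-0.0, -0.2, -2.5]
gripper_width: 0.158
grip_force: 49.4
```

>>> step_arm --targets '[{"rot":[0,0,0],"slide":[0,0,0.001],"claw":1},{"rot":[0,0,0],"slide":[0,0,0.001],"claw":1},{"rot":[0,0,0],"slide":[0,0,0],"claw":1}]'

```text
time_s: 10.55
eef_pos: [444.9, -92.2, 96.5]
tool_rot: [-3.141, -0.0, 1.911]
contact_force: [-0.3, -0.1, -2.1]
gripper_width: 0.16
grip_force: 49.4
```

>>> step_arm --targets '[{"rot":[0,0,0],"slide":[0,0,0.0007],"claw":1},{"rot":[0,0,0],"slide":[0,0,0.0007],"claw":1},{"rot":[0,0,0],"slide":[0,0,0],"claw":1}]'

```text
time_s: 10.85
eef_pos: [444.9, -92.2, 95.1]
tool_rot: [-3.141, -0.0, 1.911]
contact_force: [0.0, 0.1, -1.7]
gripper_width: 0.16
grip_force: 49.4
```

>>> step_arm --targets '[{"rot":[0,0,0],"slide":[0,0,0.0005],"claw":1},{"rot":[0,0,0],"slide":[0,0,0.0005],"claw":1},{"rot":[0,0,0],"slide":[0,0,0],"claw":1}]'

```text
time_s: 11.15
eef_pos: [445.1, -92.2, 94.7]
tool_rot: [3.141, -0.0, 1.911]
contact_force: [-2.1, 0.4, 7.0]
gripper_width: 0.152
grip_force: 50.9
```

>>> step_arm --targets '[{"rot":[0,0,0],"slide":[0,0,0.0005],"claw":1},{"rot":[0,0,0],"slide":[0,0,0.0005],"claw":1},{"rot":[0,0,0],"slide":[0,0,0],"claw":1}]'

```text
time_s: 11.45
eef_pos: [445.3, -92.1, 94.7]
tool_rot: [3.14, -0.001, 1.911]
contact_force: [-6.1, 1.1, 23.5]
gripper_width: 0.156
grip_force: 53.3
```

Contact came at z 94.7, the height expected for fully home. Easing the pressure, then opening slowly.

>>> step_arm --targets '[{"rot":[0,0,0],"slide":[0,0,-0.0005],"claw":1},{"rot":[0,0,0],"slide":[0,0,-0.0005],"claw":1},{"rot":[0,0,0],"slide":[0,0,0],"claw":1}]' --force 30

```text
time_s: 11.75
eef_pos: [445.1, -92.2, 94.7]
tool_rot: [3.141, -0.0, 1.911]
contact_force: [-3.2, 0.2, 9.4]
gripper_width: 0.155
grip_force: 51.2
```

>>> step_arm --targets '[{"rot":[0,0,0],"slide":[0,0,0],"claw":0.8},{"rot":[0,0,0],"slide":[0,0,0],"claw":0.7},{"rot":[0,0,0],"slide":[0,0,0],"claw":0.5},{"rot":[0,0,0],"slide":[0,0,0],"claw":0.3},{"rot":[0,0,0],"slide":[0,0,0],"claw":0.3},{"rot":[0,0,0],"slide":[0,0,0],"claw":0.3}]'

```text
time_s: 12.35
eef_pos: [445.0, -92.2, 94.2]
tool_rot: [-3.142, 0.0, 1.911]
contact_force: [0.5, 0.8, -0.0]
gripper_width: 0.696
grip_force: 0.0
```

>>> step_arm --targets '[{"rot":[0,0,0],"slide":[0,0,-0.01],"claw":0.3},{"rot":[0,0,0],"slide":[0,0,-0.015],"claw":0.3},{"rot":[0,0,0],"slide":[0,0,-0.02],"claw":0.3},{"rot":[0,0,0],"slide":[0,0,-0.03],"claw":0.3},{"rot":[0,0,0],"slide":[0,0,-0.03],"claw":0.3},{"rot":[0,0,0],"slide":[0,0,-0.03],"claw":0.3},{"rot":[0,0,0],"slide":[0,0,0],"claw":0.3},{"rot":[0,0,0],"slide":[0,0,0],"claw":0.3}]'

```text
time_s: 13.15
eef_pos: [445.2, -92.1, 230.0]
tool_rot: [3.139, 0.0, 1.911]
contact_force: [0.5, 0.4, -1.2]
gripper_width: 0.702
grip_force: 0.0
```

Run:
```python
from h import *
np.set_printoptions(precision=2,suppress=True)
need([445,-92.5,200],109.5)
c=robot.camera("scene");save("s5.png",c["img"][170:330,200:420],3)
W=cloud(c);ok=np.nan_to_num(W,nan=-999)
m=(abs(ok[...,0]-445)<45)&(abs(ok[...,1]+92)<60)&(ok[...,2]>50)&(ok[...,2]<130);print(np.percentile(W[m][:,2],[50,95,99,100]))
b=m&(c["img"].max(-1)<90);print("bar",b.sum(),np.median(W[b],0),np.percentile(W[b][:,2],[5,95]))
```

```text
t 13.15 pos [445.2 -92.1 230. ] rot [179.88   0.01 109.51] F [ 0.5  0.4 -1.2] grip 0.0 0.702
turn deg(tool) [0.12 0.01 0.01] slide now-frame mm [-0.3 -0.4 30. ] slide in turned frame [-0.3 -0.3 30. ] q [-0.36  0.14  0.51  2.05 -0.08  0.97  0.54]
[ 74.18 104.8  105.63 106.56]
bar 644 [440.53 -97.54  92.84] [ 76.73 105.37]
```

View pics/s5.png

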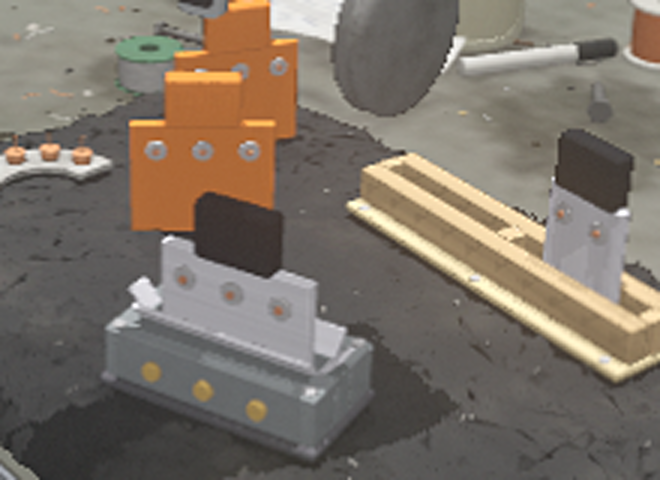

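The wide plate stands upright in the dock at crop (238,280), with its bar top at 106 mm, so it is fully home. The narrow plate is still in the rack and the gripper is clear.

```bash
python3 -c "
from plant import robot
print(robot.sign_off())"
```

```text
the job is handed in; nothing more can be done
None
```

The wide plate is resting fully home in the dock slot with its grip bar up, the narrow plate is still in the rack, the gripper is clear, and the job was handed in at about 13 s.

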